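# Swap the bin at the pick point of a hanging rail

## Task

Slide the empty hanging bin along the rail to the left (as seen from the robot), up against the left post, without taking it off the rail. Then hook the full bin, kept upright, onto the rail just inside the right post and slide it left along the rail until its hook is centred on the pointer, let go of it, and after that press the spring pedal down to its stop and let it come back up to signal that the bin is ready. Leave both bins hanging still, and leave the loose stock bin, the jar and the wrench alone.

Things in the scene. Friction and masses are not known exactly. Their poses are not given: they have to be found in the camera images.
- rail: Fixed hanging rail: steel round bar, 16 mm diameter, axis 210 mm above the bench, along this body's y, between two white square posts (24 mm square, 222 mm tall, centres at y = -260 mm, the right post seen from the robot, and y = +260 mm, the left). Origin: on the bench under the bar's middle; y to the left post, x away from the robot. Turned up to 0.1 rad.
- rail_mid (a point): The middle of the rail's axis, 210 mm above the bench, axes as rail.
- pointer: Fixed dark steel pointer stand beyond the rail; axes as rail. Origin: on the bench exactly under the rail's axis, at the place along the rail that the pointer marks. Its post (14 mm square, 205 mm tall) is 125 mm beyond the rail's axis; a 12 mm thick round pointer, 197 mm above the bench, points back at the rail.
- pointer_tip (a point): The pointer's tip, 45 mm beyond the rail's axis, 197 mm above the bench.
- empty_bin: Empty bin carrier, hanging on the rail near the pointer, 0.25 kg: red open bin 90 x 90 mm, 60 mm high; a steel strap behind it (x = -47 mm) rises and bends forward into a hook over the rail, with a black grip tab on top. Origin: centre of the bin's underside, 78 mm above the bench when hung; z up, x from strap to front (away from the robot when hung), y along the hook and rail. May swing a little.
- empty_bin_seat (a point): Inside top of the empty bin's hook, centre, 140 mm above the underside; it rests on the rail's top (218 mm above the bench). The hook, 30 mm long along y and open downward, is an inverted U with a flat inside top and two legs reaching 20 mm down, flared: 24 mm apart inside at the top, 30 mm at the mouth.
- empty_bin_tab (a point): Centre of the empty bin's grip tab, 168.5 mm above the underside, straight above the hook: 12 mm thick (x), 30 mm wide (y), 45 mm tall, from 146 to 191 mm above the underside. The hook's 6 mm top plate below it is wider: 66 mm along x, 30 mm along y.
- full_bin: Full bin carrier, same shape, size and axes as the empty one but holding brass and steel pipe fittings (fixed in it, below the rim), 0.33 to 0.55 kg. Stands upright on the bench between robot and rail, on the right or the left, turned up to 0.5 rad. Origin: centre of its underside.
- full_bin_seat (a point): Inside top of the full bin's hook, centre, 140 mm above its underside; this is what must come to the pointer's place. To hang it, keep the strap towards the robot, bring the bin in under the rail from the robot's side with the hook's legs (lower ends 120 mm above the underside) above the rail's top (218 mm), then lower it.
- full_bin_tab (a point): Centre of the full bin's grip tab (12 mm thick along x, 30 mm wide, 45 mm tall), 168.5 mm above its underside.
- pedal_base: Fixed dark steel base plate of the pedal, 150 x 90 mm, 10 mm thick, on the bench between robot and rail, on the side where the full bin does not start. Origin: centre of its underside; x points away from the robot (turned up to 0.25 rad); the hinge, at x = +55 mm, 36 mm above the bench, runs along y.
- pedal (a joint): Angle of the aluminium spring pedal (rad): 0 = up, at rest; 0.25 = down at its stop. The plate (115 x 75 x 8 mm) runs from the hinge towards the robot and slopes upward by 0.22 rad at rest. It springs back by itself. At the pad it takes about 3 N to start and 8 N at the stop.
- pedal_pad (a point): Point on the pedal's upper face on its middle line, 90 mm from the hinge, where to press: about 60 mm above the bench at rest, 37 mm at the stop.
- stock_bin: Bystander: loose red open bin 110 x 100 mm, 65 mm high, beyond the rail. Origin: centre of its underside.
- jar: Bystander: jar, 70 mm in diameter, 90 mm high, beyond the rail. Origin: centre of its underside.
- wrench: Bystander: steel wrench, 160 mm long, lying on the bench in front of the rail, near the middle. Origin: its middle, on the bench.
Not all that is in view belongs to the job. What is shaped like the empty_bin but green is not meant.

How it is judged:
By the outcome, as a careful person would: the job done as asked, in the order asked, and still so for the second after the job is handed in, with the robot touching nothing.
It also fails if it takes over 62 s, if anything falls off the work surface, if the arm or the gripper's body presses on something with over 40 N, if the wrist force passes 120 N, or if a joint passes its speed limit or range.

## Robot

A 6-joint arm with a two-finger parallel gripper is mounted at the origin on the work surface. World frame = base frame: x ahead of the robot, y to its left, z up, the work surface at z = 0. Lengths are in mm, angles in rad, forces in N, time in s.
With the tool pointing down it reaches from about 375 to 900 mm from the base axis. Payload 3.1 kg.
Tool frame: the origin (TCP) lies at the very end of the fingers, on their centre line; the grasp point (between the pads) lies 19 mm behind it; z points along the fingers, y is the line along which they close (so a half turn about z gives the same grasp; the last joint's range is limited). The gripper opens to 85 mm and grips with 20 to 120 N. Pads are 22 mm wide; open, the fingers measure 114 mm over their backs; the gripper's body (76 mm by 85 mm) begins 54 mm behind the grasp point. The pads swing forward as they close: fully open they stand 13 mm farther back than shut.
Start: joints at [0.923, 0.527, 1.433, -0, 1.181, -0.178], TCP at [282.343, 557.565, 231.31] pointing down, gripper open.
Joint ranges: [-3.08, 3.08], [-0.75, 2.2], [0.22, 2.44], [-1.43, 4.57], [0, 2.65], [-2.85, 2.85]. Speed limits (rad/s): [2.79, 2.79, 3.14, 3.14, 3.14, 3.14].

## Interface

Orientations are given as a unit quaternion [w, x, y, z].
In Python, from rig import arm, vision, order gives the robot as it stands.
- The arm moves only by the tool jog_arm, never from a script. Its argument "motion" is one flat list of numbers, 7 for each row, row after row: the shift along the tool's x, y, z normalised to -1 to 1, where 1 is 100 cm, then the turn, a rotation vector about the tool's x, y, z normalised to -1 to 1, where 1 is 30 degrees, then the closure, from -1 (fully open) to 1 (shut). A call has 1 to 10 rows; each row is the pose to reach, as a shift and turn from the pose commanded when the call began, along the tool's axes at that moment; what a row does not reach only later rows make up. A row lasts 1/12 s, in which the tool goes at most 41.7 mm and 7.16 degrees, less where a joint would pass 70% of its speed; a pose out of reach is approached as far as the arm can. A call with a number of a shift or a turn outside -1 to 1 is refused whole. A call with a gripper value outside its range is refused whole. The fingers move at their own pace and stop on an object; the grip force is fixed at half the most. Time passes only in rows, so rows that repeat a pose let the fingers close. It gives the time, the measured TCP pose, the force, the opening and the grip force at its end, in the units of the state.
- arm.sense(): the state, without advancing time (a new reading comes with each control period).
- vision.get_image(name): name is "scene" or "top"; returns the picture (420x560x3 uint8, red, green, blue); there is no depth.
- vision.camera_info(name): a dict with "K" (3x3 intrinsics, pixels), "R" (3x3) and "t" (3): a world point X has camera coordinates R X + t. Camera axes: x right, y down, z forward; pixel columns grow to the right and rows downward; lengths in mm; the calibration is good to about 2 mm. A picture is of the moment at which its call begins. camera_info takes no time and is no camera call.
- order.finish_job(): hands the job in; it is judged then, once.
Trained networks look in the newest picture that a camera, given by its name, has taken for a name from the list of things; names that differ only in an ending like _2 or _b are one class to them, and where a whole thing is asked for, a point or a joint stands for the part that bears it (a point fixed in the world has none). Each returns a list of dicts, best first, with "score" (0 to 1); they miss things now and then, are a little off and sometimes report something else, mostly with a low value. They report only what shows in the picture. A call takes as long as a camera call. They do not tell look-alikes from the thing itself.
- vision.silhouettes(camera, label): "mask" (420x560 bool, what is visible of it) and "at" ([row, column] in pixels, amid what is visible of it).
The state is a dict: "time": time; "joint_positions": joint angles; "joint_velocities": joint speeds; "joint_torque": joint torques, N m; "tool_pos": TCP position; "tool_rot": TCP orientation; "force": force on the tool from outside, world axes, zero at the start; "wrist_torque": the same for the moment, N m; "finger_gap": finger opening in mm; "gripper_force": force on a finger pad.
Only numpy, scipy, OpenCV 4.12 (cv2) and the standard library are available. Lean on these libraries where they do the work, as an engineer would, in place of code of your own. Each camera call takes 0.05 s, during which the arm holds its last target. There are 200 camera calls.

## Working session

There is one attempt and no reset: what is moved stays moved. The work goes in short steps, Python scripts to look and compute and a tool call to move; the robot and the scene stay as the last step left them, time stands still between calls to the robot, and variables do not carry over. Pictures are saved under pics/ and viewed, at most 10 in all, crops included, and the job is handed in when it is done.

Besides the shell and the picture viewer there is one more tool, called after "Request:" as a command line: name --argument value ..., lists and objects as JSON in quotes. jog_arm: Moves the arm, as the interface text tells. Scaled input: -1 to 1 covers 100 cm each way for a shift and 30 degrees each way for a turn. Its arguments: {"type":"object","properties":{"motion":{"type":"array"}},"required":["motion"]}

```bash
mkdir -p pics; ls
python3 - <<'E'
from rig import arm,vision
import cv2,numpy as np
for n in ("scene","top"):
    im=vision.get_image(n); cv2.imwrite(f"pics/{n}0.png",im[:,:,::-1])
    c=vision.camera_info(n); print(n,np.round(np.array(c["K"]),1).tolist(),np.round(np.array(c["R"]),4).tolist(),np.round(np.array(c["t"]),1).tolist())
for n in ("scene","top"):
    for l in ("rail","pointer","empty_bin","full_bin","pedal","pedal_base","empty_bin_tab","wrench"):
        for d in vision.silhouettes(n,l)[:4]: 
            ys,xs=np.where(d["mask"]); print(n,l,round(d["score"],2),np.round(d["at"]),d["mask"].sum(),(xs.min(),xs.max(),ys.min(),ys.max()))
s=arm.sense();print(s)
E
```

```text
pics
scene [[448.1, 0.0, 279.0], [0.0, 448.1, 206.9], [0.0, 0.0, 1.0]] [[-0.5595, 0.8286, 0.018], [0.4232, 0.3043, -0.8534], [-0.7127, -0.4698, -0.5209]] [262.0, -99.3, 1639.3]
top [[398.0, 0.0, 270.2], [0.0, 398.0, 209.1], [0.0, 0.0, 1.0]] [[0.1772, -0.9842, 0.0058], [-0.9571, -0.1737, -0.2321], [0.2294, 0.0356, -0.9727]] [-38.2, 586.8, 1094.8]
scene rail 0.8 [208. 293.] 2928 (np.int64(170), np.int64(352), np.int64(160), np.int64(301))
scene pointer 0.69 [269. 227.] 1049 (np.int64(210), np.int64(244), np.int64(204), np.int64(294))
scene empty_bin 0.92 [285. 151.] 2688 (np.int64(122), np.int64(179), np.int64(233), np.int64(317))
scene empty_bin 0.88 [326. 379.] 2809 (np.int64(349), np.int64(401), np.int64(271), np.int64(360))
scene empty_bin 0.78 [222. 395.] 1765 (np.int64(369), np.int64(414), np.int64(179), np.int64(249))
scene empty_bin 0.6 [224. 258.] 2198 (np.int64(231), np.int64(280), np.int64(170), np.int64(249))
scene full_bin 0.87 [194. 234.] 1192 (np.int64(213), np.int64(254), np.int64(156), np.int64(220))
scene full_bin 0.2 [247. 358.] 644 (np.int64(331), np.int64(374), np.
[... 2326 characters left out ...]
5e-01,  5.27469735e-01,  1.43271102e+00,  2.91253505e-05,
        1.18141150e+00, -1.78508075e-01]), 'joint_velocities': array([-6.00575407e-04,  1.54709938e-03, -1.10314444e-03, -5.90182966e-04,
        6.86024577e-05, -2.26120418e-03]), 'joint_torque': array([-5.58541051e-04, -4.42307389e+01, -1.78422350e+01, -1.40691513e-04,
        7.38370582e-04,  1.17391119e-05]), 'tool_pos': array([282.32850052, 557.56527961, 231.32549693]), 'tool_rot': array([-1.22601632e-05,  2.32256451e-01,  9.72654585e-01,  5.58910111e-06]), 'force': array([ 0.54252821, -0.38140584, -0.10198742]), 'wrist_torque': array([-0.05148196,  0.02157829,  0.02659354]), 'gripper_force': 0.0, 'finger_gap': 85.63681629194727}
```

View pics/scene0.png

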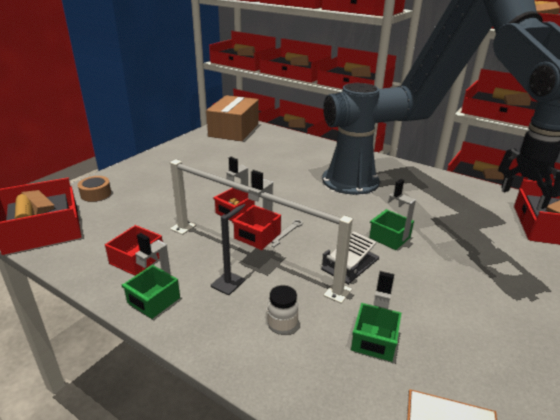

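View pics/top0.png

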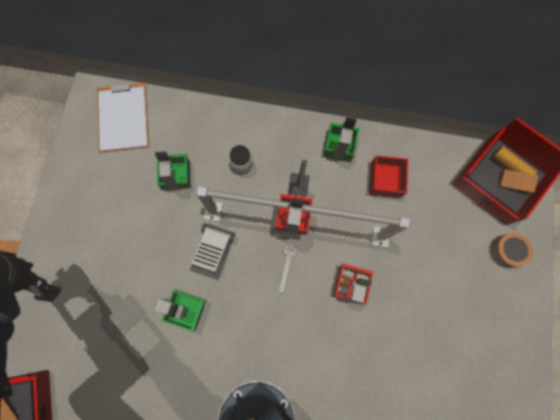

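The scene view shows rail, pointer, the red empty bin on the rail at (257,215), the full bin at (233,195) and the pedal at (352,253). In the top view they are at the rail (203,192)–(405,222), empty bin (294,214), full bin (354,285), wrench (287,268) and pedal (210,250). The green bins are decoys.

Run:
```python
import cv2
a=cv2.imread("pics/scene0.png")[145:305,160:380]; cv2.imwrite("pics/sc.png",cv2.resize(a,None,fx=3.6,fy=3.6,interpolation=cv2.INTER_CUBIC))
a=cv2.imread("pics/top0.png")[155:315,190:410]; cv2.imwrite("pics/tc.png",cv2.resize(a,None,fx=3.6,fy=3.6,interpolation=cv2.INTER_CUBIC))
```

```text
(no output)
```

View pics/sc.png

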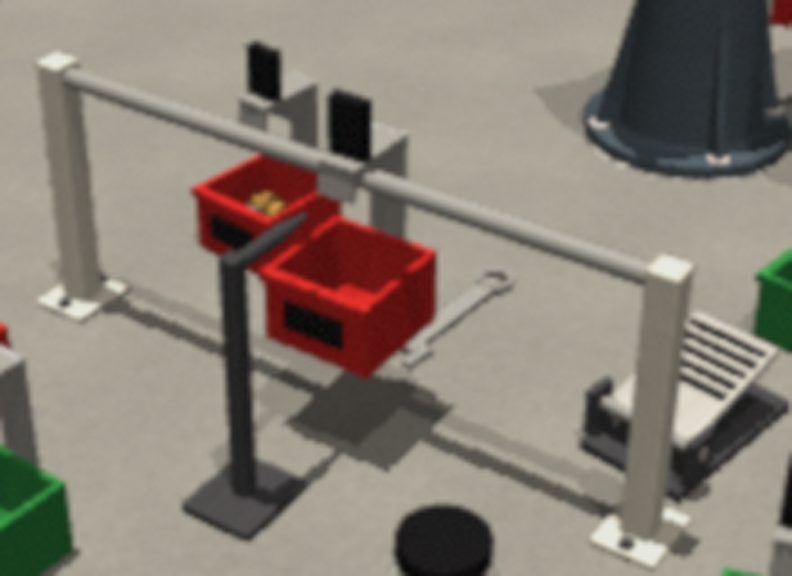

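View pics/tc.png

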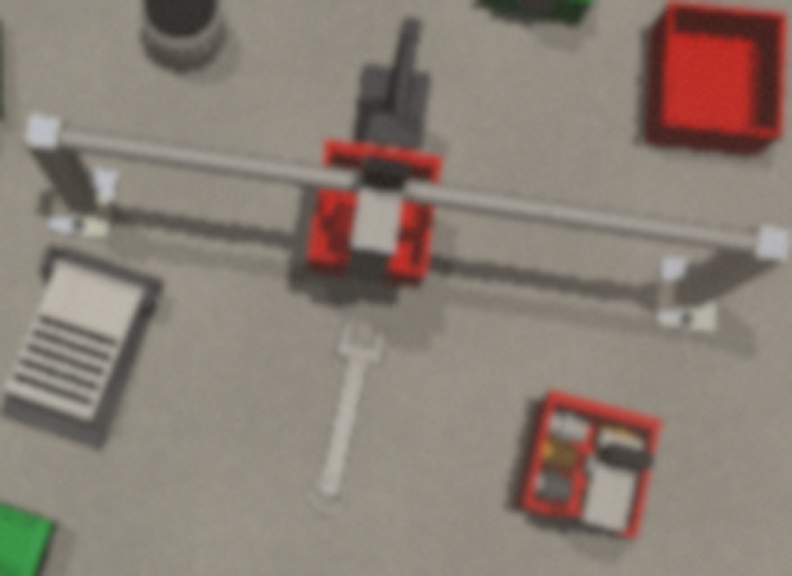

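```bash
cat > h.py <<'E'
import numpy as np
from rig import vision
from scipy.optimize import least_squares
CI={n:vision.camera_info(n) for n in("scene","top")}
def proj(n,X):
    c=CI[n]; p=np.array(c["K"])@(np.array(c["R"])@np.asarray(X,float)+np.array(c["t"])); return p[:2]/p[2]
def px(n,u,v): o=(160,145) if n=="scene" else (190,155); return np.array([o[0]+u/3.6-.36,o[1]+v/3.6-.36])
def W(q,P): c,s=np.cos(q[2]),np.sin(q[2]); return [q[0]+c*P[0]-s*P[1],q[1]+s*P[0]+c*P[1],P[2]]
def fit(q0,obs,name):
    f=lambda q:np.concatenate([proj(n,W(q,P))-px(n,*uv) for n,P,uv in obs])
    r=least_squares(f,q0,loss="soft_l1",x_scale=[10,10,.1]); print(name,np.round(r.x,3),np.round(r.fun,1).tolist()); return r.x
E
python3 - <<'E'
from h import *
R=fit([550,0,-.1],[("scene",(0,-260,222),(57,62)),("scene",(0,260,222),(670,270)),("top",(0,260,222),(44,131)),("top",(0,-260,222),(772,242))],"rail")
for nm,obs in {"pointer":[("scene",(45,0,197),(303,217)),("scene",(125,0,205),(234,258)),("top",(125,0,205),(410,22))],
 "empty":[("scene",(6,15,269),(370,98)),("scene",(6,-15,269),(330,92)),("top",(0,0,269),(384,168)),("scene",(92,45,138),(365,308)),("scene",(92,-45,138),(268,275)),("top",(92,45,138),(327,143)),("top",(92,-45,138),(440,157))]}.items():
    f=lambda s:np.concatenate([proj(n,W(R,(P[0]-(0 if nm=="pointer" else 0),P[1]+s[0],P[2])))-px(n,*uv) for n,P,uv in obs])
    r=least_squares(f,[0.]);print(nm,r.x,np.round(r.fun,1).tolist(),W(R,(0,r.x[0],210)))
fit([400,-150,-.2],[("top",(45,45,60),(549,390)),("top",(45,-45,60),(661,420)),("top",(-45,-45,60),(636,536)),("top",(-45,45,60),(524,512)),("scene",(45,-45,60),(193,190)),("scene",(-45,-45,60),(262,155))],"full")
fit([450,180,-.2],[("top",(55-112,37.5,65.5),(5,390)),("top",(55-112,-37.5,65.5),(95,418)),("scene",(55-112,-37.5,65.5),(693,315)),("scene",(55-112,37.5,65.5),(775,350)),("top",(-75,45,10),(4,412)),("top",(-75,-45,10),(101,446))],"pedal")
for n,uv in (("top",(625,455)),("scene",(263,45)),("scene",(268,72))): print(px(n,*uv))
E
```

```text
rail [ 5.71522e+02 -1.70150e+01  2.10000e-02] [0.2, -1.5, 0.3, -1.8, -0.4, -0.9, 0.5, -0.4]
pointer [11.73314219] [1.4, -1.3, -0.1, -1.0, 0.3, 0.6] [np.float64(571.2715485370146), np.float64(-5.284462734844663), 210]
empty [23.11712819] [0.6, 2.4, 1.6, 0.9, -1.9, -1.8, -8.0, 9.8, -10.6, 7.1, -0.3, -16.7, 0.1, -15.7] [np.float64(571.0284147024203), np.float64(6.096926596361698), 210]
full [ 4.17722e+02 -2.04996e+02 -6.30000e-02] [-0.2, 0.6, -0.3, -0.1, 0.8, -0.8, 0.4, -2.0, 0.5, -1.1, 0.9, -2.0]
pedal [ 4.44021e+02  2.15265e+02 -1.43000e-01] [0.1, -1.0, -0.1, -0.3, 0.1, -2.5, 0.6, -1.3, -0.6, -0.2, 0.9, 0.1]
[363.25111111 281.02888889]
[232.69555556 157.14      ]
[234.08444444 164.64      ]
```

```bash
cat >> h.py <<'E'
from scipy.spatial.transform import Rotation as Ro
def go(pos,yaw,cur=None,show=True):
    """numbers from current pose to TCP pos with tool y at world angle yaw, pointing down"""
    from rig import arm
    s=arm.sense(); q=s["tool_rot"]; A=Ro.from_quat([q[1],q[2],q[3],q[0]]).as_matrix()
    y=np.array([np.cos(yaw),np.sin(yaw),0]); z=np.array([0,0,-1.]); B=np.c_[np.cross(y,z),y,z]
    d=A.T@(np.array(pos)-s["tool_pos"])/1000; r=np.degrees(Ro.from_matrix(A.T@B).as_rotvec())/30
    print("shift",np.round(d,4),"turn",np.round(r,3),"| tcp",np.round(s["tool_pos"],1),"t",round(s["time"],2),"F",np.round(s["force"],1))
RAIL=[571.5,-17,.021]
E
python3 - <<'E'
from h import *
R=RAIL
obs=[("scene",(6,15,269),(370,98)),("scene",(6,-15,269),(330,92)),("top",(0,0,269),(384,165)),("scene",(45,45,138),(365,308)),("scene",(45,-45,138),(268,275)),("top",(45,45,138),(327,143)),("top",(45,-45,138),(440,157)),("top",(-45,-45,138),(425,280)),("top",(-45,45,138),(310,268))]
fit([571,0,0.02],obs,"empty")
fit([571,0,0.02],obs[:3],"empty tab")
print(proj("top",W([417.7,-205,-.063],(0,0,191))),proj("scene",W([417.7,-205,-.063],(0,0,191))))
go(W(R,(0,23,330)),.021)
E
```

```text
empty [ 5.69111e+02 -4.69000e-01  3.60000e-02] [-1.0, 1.4, -0.1, -0.1, 0.6, 0.3, 1.8, -0.7, -0.5, -2.4, -1.0, 0.5, -0.1, 1.1, 0.2, -1.3, -0.7, -2.6]
empty tab [5.68663e+02 1.16000e-01 1.95000e-01] [0.1, 1.1, 0.0, 0.4, 0.4, 0.4]
[365.46033079 280.25749585] [232.69966426 157.33281924]
shift [-0.5067 -0.3616 -0.0987] turn [-0.    -0.     2.065] | tcp [282.3 557.6 231.3] t 0.9 F [ 0.5 -0.4 -0.1]
```

Request:
jog_arm --motion '[0,0,-0.04,0,0,0,-1,0,0,-0.08,0,0,0.1,-1,-0.15,-0.11,-0.098,0,0,1,-1,-0.15,-0.11,-0.098,0,0,1,-1,-0.15,-0.11,-0.098,0,0,1,-1,-0.2,-0.14,-0.098,0,0,1,-1,-0.2,-0.14,-0.098,0,0,1,-1,-0.2,-0.14,-0.098,0,0,1,-1]'

```text
time: 1.57
tool_pos: [398.2, 340.2, 329.8]
tool_rot: [0.0, 0.476, 0.879, 0.0]
force: [0.1, 0.6, 0.9]
finger_gap: 85.6
gripper_force: 0.0
```

Run:
```python
from h import *
go((569.5,-0.5,330),.025)
```

```text
shift [-0.3789 -0.0427 -0.    ] turn [2.000e-03 1.000e-03 1.056e+00] | tcp [398.2 340.2 329.8] t 1.57 F [0.1 0.6 0.9]
```

Request:
jog_arm --motion '[-0.379,-0.043,0,0,0,1,-1,-0.379,-0.043,0,0,0,1,-1,-0.379,-0.043,0,0,0,1,-1,-0.379,-0.043,0,0,0,1,-1,-0.379,-0.043,0,0,0,1,-1,-0.379,-0.043,0,0,0,1,-1,-0.379,-0.043,0,0,0,1,-1,-0.379,-0.043,0,0,0,1,-1,-0.379,-0.043,0,0,0,1,-1,-0.379,-0.043,0,0,0,1,-1]'

```text
time: 2.4
tool_pos: [572.0, -4.9, 329.3]
tool_rot: [0.002, 0.69, 0.724, -0.0]
force: [0.1, -0.0, -0.1]
finger_gap: 85.1
gripper_force: 0.0
```

Run:
```python
from h import *
go((569.5,-0.5,236),.025)
```

```text
shift [ 0.0049 -0.0026  0.0932] turn [0.006 0.007 0.046] | tcp [572.   -4.9 329.3] t 2.4 F [ 0.1 -0.  -0.1]
```

Request:
jog_arm --motion '[0.004,-0.001,0.04,0,0,0.045,-1,0.004,-0.001,0.08,0,0,0.045,-1,0.004,-0.001,0.091,0,0,0.045,-1,0.004,-0.001,0.091,0,0,0.045,0,0.004,-0.001,0.091,0,0,0.045,1,0.004,-0.001,0.091,0,0,0.045,1,0.004,-0.001,0.091,0,0,0.045,1,0.004,-0.001,0.091,0,0,0.045,1,0.004,-0.001,0.091,0,0,0.045,1,0.004,-0.001,0.091,0,0,0.045,1]'

```text
time: 3.23
tool_pos: [568.6, 5.4, 239.9]
tool_rot: [0.001, 0.696, 0.718, 0.001]
force: [-0.9, -0.5, 3.6]
finger_gap: 11.1
gripper_force: 60.2
```

Run:
```python
from h import *
go(W(RAIL,(0,180,236)),.021)
import cv2
a=np.hstack([cv2.resize(vision.get_image(n)[y:y+110,x:x+150,::-1],None,fx=2.6,fy=2.6,interpolation=2) for n,x,y in (("scene",190,150),("top",220,150))])
cv2.imwrite("pics/g1.png",a)
```

```text
shift [0.1576 0.0041 0.0038] turn [0.007 0.001 0.02 ] | tcp [568.6   5.4 239.9] t 3.23 F [-0.9 -0.5  3.6]
```

View pics/g1.png

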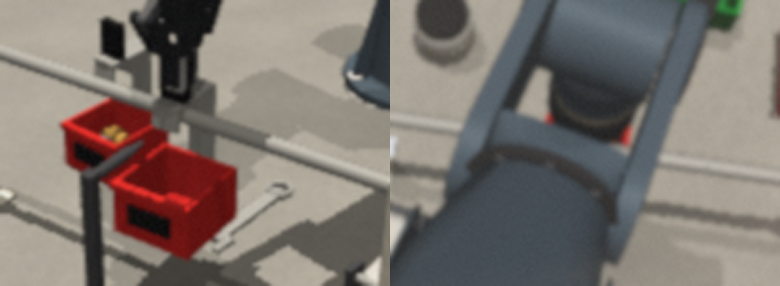

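Request:
jog_arm --motion '[0.01,0,0,0,0,0,1,0.03,0.0003,0,0,0,0,1,0.05,0.0005,0,0,0,0,1,0.07,0.0007,0,0,0,0,1,0.09,0.0009,0,0,0,0,1,0.11,0.0011,0,0,0,0,1,0.13,0.0013,0,0,0,0,1,0.15,0.0015,0,0,0,0,1,0.16,0.0016,0,0,0,0,1,0.16,0.0016,0,0,0,0,1]'

```text
time: 4.17
tool_pos: [565.0, 167.2, 239.9]
tool_rot: [0.001, 0.695, 0.719, 0.001]
force: [-0.6, 2.3, 6.3]
finger_gap: 11.0
gripper_force: 60.6
```

Run:
```python
from h import *
import cv2
go(W(RAIL,(0,203,236)),.021)
a=np.hstack([cv2.resize(vision.get_image(n)[y:y+120,x:x+150,::-1],None,fx=2.6,fy=2.6,interpolation=2) for n,x,y in (("scene",250,185),("top",180,150))])
cv2.imwrite("pics/g2.png",a)
```

```text
shift [0.0187 0.0029 0.0039] turn [ 0.007 -0.001  0.024] | tcp [565.  167.2 239.9] t 4.17 F [-0.6  2.3  6.3]
```

View pics/g2.png

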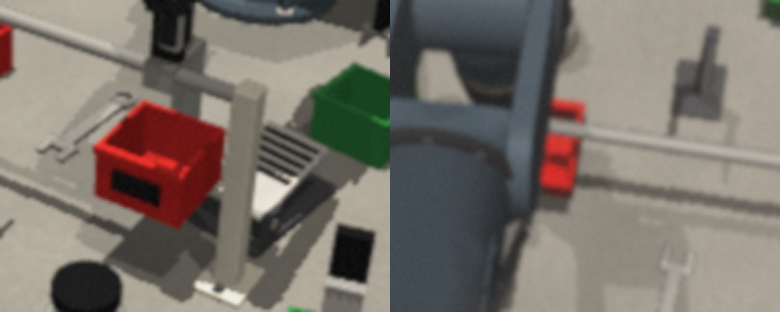

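The bin hangs on the rail about two centimetres short of the left post. I'll approach it in small steps and watch the force.

Request:
jog_arm --motion '[0.006,0.0001,0,0,0,0,1,0.012,0.0002,0,0,0,0,1,0.016,0.0003,0,0,0,0,1,0.016,0.0003,0,0,0,0,1]'

```text
time: 4.6
tool_pos: [564.9, 180.6, 239.8]
tool_rot: [0.002, 0.696, 0.718, 0.0]
force: [0.2, -1.9, 6.5]
finger_gap: 10.9
gripper_force: 60.6
```

Request:
jog_arm --motion '[0.002,0,0,0,0,0,1,0.003,0,0,0,0,0,1,0.003,0,0,0,0,0,1]'

```text
time: 4.85
tool_pos: [564.9, 182.7, 239.8]
tool_rot: [0.002, 0.696, 0.718, -0.0]
force: [-0.3, -4.1, 6.8]
finger_gap: 11.2
gripper_force: 60.6
```

Request:
jog_arm --motion '[0.002,0,0,0,0,0,1,0.003,0,0,0,0,0,1,0.003,0,0,0,0,0,1]'

```text
time: 5.1
tool_pos: [564.8, 185.6, 239.8]
tool_rot: [0.002, 0.696, 0.718, -0.0]
force: [-0.2, -4.3, 6.8]
finger_gap: 11.5
gripper_force: 60.6
```

Request:
jog_arm --motion '[0.002,0,0,0,0,0,1,0.003,0,0,0,0,0,1,0.003,0,0,0,0,0,1]'

```text
time: 5.35
tool_pos: [564.7, 188.6, 239.8]
tool_rot: [0.002, 0.696, 0.718, -0.0]
force: [0.4, -3.7, 7.0]
finger_gap: 10.8
gripper_force: 60.6
```

Run:
```python
from h import *
import cv2
a=np.hstack([cv2.resize(vision.get_image(n)[y:y+150,x:x+100,::-1],None,fx=4,fy=4,interpolation=2) for n,x,y in (("scene",275,175),("top",180,150))])
cv2.imwrite("pics/g3.png",a); go((0,0,0),0)
```

```text
shift [-0.1697 -0.5711  0.2387] turn [0.006 0.007 0.061] | tcp [564.7 188.6 239.8] t 5.45 F [-0.8 -4.9  6. ]
```

View pics/g3.png

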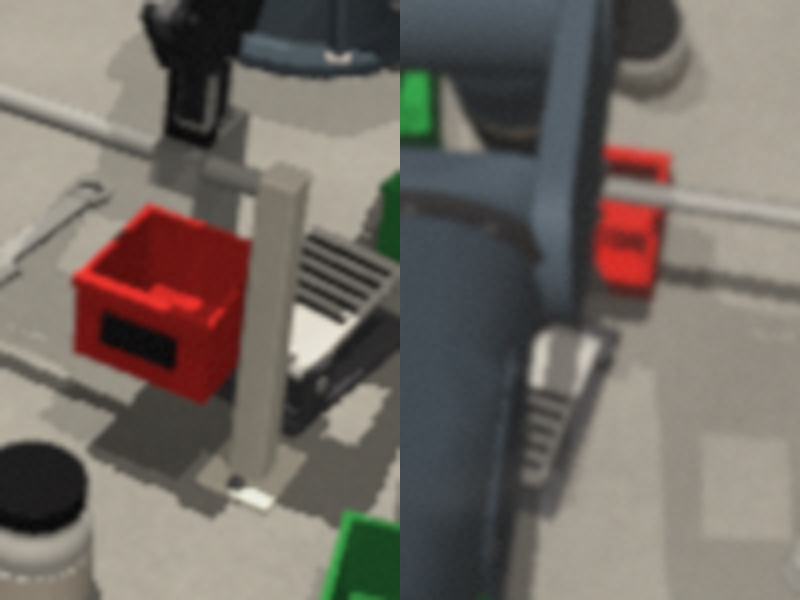

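Almost touching: the bin's right edge in the scene crop is at about (245,270), close to the post at 262. I'll keep going until the force rises.

Request:
jog_arm --motion '[0.002,0,0,0,0,0,1,0.003,0,0,0,0,0,1,0.003,0,0,0,0,0,1]'

```text
time: 5.7
tool_pos: [564.6, 191.6, 239.8]
tool_rot: [0.002, 0.696, 0.718, -0.0]
force: [0.3, -3.7, 5.9]
finger_gap: 10.8
gripper_force: 60.6
```

Request:
jog_arm --motion '[0.002,0,0,0,0,0,1,0.002,0,0,0,0,0,1]'

```text
time: 5.87
tool_pos: [564.6, 193.6, 239.8]
tool_rot: [0.002, 0.696, 0.718, -0.0]
force: [-0.2, -4.4, 6.7]
finger_gap: 10.7
gripper_force: 60.7
```

Request:
jog_arm --motion '[0.002,0,0,0,0,0,1,0.002,0,0,0,0,0,1]'

```text
time: 6.03
tool_pos: [564.6, 194.7, 239.8]
tool_rot: [0.003, 0.696, 0.718, -0.001]
force: [-0.1, -6.3, 6.5]
finger_gap: 10.7
gripper_force: 60.6
```

Request:
jog_arm --motion '[0.002,0,0,0,0,0,1,0.002,0,0,0,0,0,1,0.002,0,0,0,0,0,1]'

```text
time: 6.28
tool_pos: [564.6, 196.5, 239.8]
tool_rot: [0.003, 0.696, 0.718, -0.001]
force: [0.2, -6.3, 6.0]
finger_gap: 11.2
gripper_force: 60.7
```

Request:
jog_arm --motion '[0.002,0,0,0,0,0,1,0.002,0,0,0,0,0,1,0.002,0,0,0,0,0,1]'

```text
time: 6.53
tool_pos: [564.6, 198.4, 239.9]
tool_rot: [0.003, 0.696, 0.718, -0.001]
force: [0.2, -7.5, 7.4]
finger_gap: 11.4
gripper_force: 60.8
```

Run:
```python
from h import *
import cv2
a=np.hstack([cv2.resize(vision.get_image(n)[y:y+110,x:x+80,::-1],None,fx=5,fy=5,interpolation=2) for n,x,y in (("scene",280,180),("top",200,160))])
cv2.imwrite("pics/g4.png",a); go((0,0,0),0)
```

```text
shift [-0.1787 -0.5714  0.2393] turn [0.006 0.012 0.061] | tcp [564.6 198.4 239.8] t 6.63 F [ 0.9 -6.2  6.5]
```

View pics/g4.png

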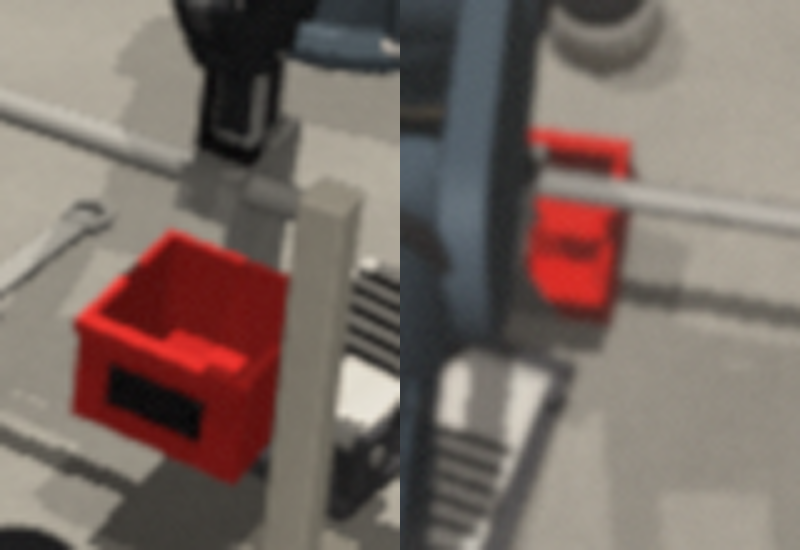

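Request:
jog_arm --motion '[-0.002,0,0,0,0,0,1,-0.002,0,0,0,0,0,1,-0.002,0,0,0,0,0,0,-0.002,0,0,0,0,0,-1,-0.002,0,0,0,0,0,-1,-0.002,0,0,0,0,0,-1,-0.002,0,0,0,0,0,-1,-0.002,0,-0.03,0,0,0,-1,-0.002,0,-0.06,0,0,0,-1,-0.002,0,-0.09,0,0,0,-1]'

```text
time: 7.47
tool_pos: [562.7, 199.4, 328.5]
tool_rot: [-0.001, 0.696, 0.718, -0.001]
force: [0.7, 0.7, -0.6]
finger_gap: 85.5
gripper_force: 0.0
```

Run:
```python
from h import *
go((417.7,-203,330),-.063)
```

```text
shift [-0.3977 -0.1576 -0.001 ] turn [-0.005  0.001  0.18 ] | tcp [562.7 199.4 328.5] t 7.47 F [ 0.7  0.7 -0.6]
```

Request:
jog_arm --motion '[-0.398,-0.158,0,0,0,0.18,-1,-0.398,-0.158,0,0,0,0.18,-1,-0.398,-0.158,0,0,0,0.18,-1,-0.398,-0.158,0,0,0,0.18,-1,-0.398,-0.158,0,0,0,0.18,-1,-0.398,-0.158,0,0,0,0.18,-1,-0.398,-0.158,0,0,0,0.18,-1,-0.398,-0.158,0,0,0,0.18,-1,-0.398,-0.158,0,0,0,0.18,-1,-0.398,-0.158,0,0,0,0.18,-1]'

```text
time: 8.3
tool_pos: [420.7, -194.0, 328.4]
tool_rot: [0.0, 0.729, 0.685, 0.0]
force: [0.2, -0.6, 1.1]
finger_gap: 85.6
gripper_force: 0.0
```

Request:
jog_arm --motion '[0,0,0,0,0,0,-1,0,0,0,0,0,0,-1,0,0,0,0,0,0,-1]'

```text
time: 8.55
tool_pos: [421.6, -192.1, 328.1]
tool_rot: [-0.001, 0.729, 0.684, 0.0]
force: [-0.6, 1.4, -0.1]
finger_gap: 85.7
gripper_force: 0.0
```

Run:
```python
from h import *
import cv2
a=np.hstack([cv2.resize(vision.get_image(n)[y:y+110,x:x+80,::-1],None,fx=5,fy=5,interpolation=2) for n,x,y in (("scene",280,180),("top",185,160))])
cv2.imwrite("pics/g5.png",a); go((417.7,-203,160),-.063)
for n in("scene","top"):
  for d in vision.silhouettes(n,"full_bin")[:2]: print(n,d["score"],np.round(d["at"]),d["mask"].sum())
```

```text
shift [-0.0123 -0.0035  0.1682] turn [-0.001 -0.001  0.004] | tcp [ 422.  -191.1  328.2] t 8.65 F [ 0.  -0.5 -0.5]
scene 0.95 [197. 237.] 1406
top 0.79 [272. 343.] 335
```

View pics/g5.png

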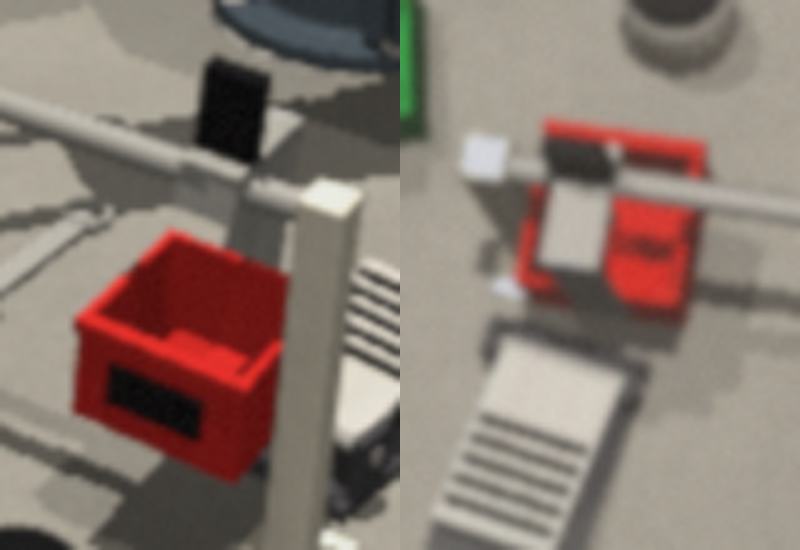

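Run:
```python
from h import *
def cp(n,u,v): return np.array([280+u/5-.4,180+v/5-.4]) if n=="scene" else np.array([185+(u-400)/5-.4,160+v/5-.4])
obs=[("top",(0,0,191),(580,147)),("top",(45,45,60),(545,122)),("top",(45,-45,60),(706,145)),("top",(-45,-45,60),(683,322)),
("scene",(45,-45,60),(77,322)),("scene",(45,45,60),(245,387)),("scene",(-45,-45,60),(176,232)),("scene",(45,-45,0),(75,410)),("scene",(45,45,0),(238,482)),("scene",(6,-15,191),(208,60)),("scene",(6,15,191),(271,72)),("scene",(6,-15,146),(198,147))]
def M(q,P):
    x,y,r=q; c,s=np.cos(r),np.sin(r); Y,Z=P[1],P[2]-140
    return W([x,y,.021],(P[0],c*Y-s*Z,218+s*Y+c*Z))
f=lambda q:np.concatenate([proj(n,M(q,P))-cp(n,*uv) for n,P,uv in obs])
r=least_squares(f,[565,186,0],loss="soft_l1",x_scale=[10,10,.1]);print(r.x,np.round(r.fun,1).tolist())
fit2=lambda q:0
print("post inner face y at s=248:",W(RAIL,(0,248,0)))
go((417.7,-203,160),-.063)
```

```text
[ 5.65226729e+02  1.89224942e+02 -3.54759143e-02] [-1.5, -0.3, -0.0, 0.6, -0.5, 0.6, -1.6, -3.5, 1.0, -2.0, 1.1, -0.8, -0.4, -1.3, -0.3, 0.1, -0.3, 0.1, -0.9, 0.2, -1.6, 2.0, -0.8, -0.4]
post inner face y at s=248: [np.float64(566.2923827795596), np.float64(230.94531800960746), 0]
shift [-0.0124 -0.0037  0.1683] turn [-0.    -0.001  0.005] | tcp [ 422.2 -191.   328.3] t 8.75 F [ 0.1 -0.4 -0.3]
```

The empty bin is at the left post, but the fit shows it about 2° tilted because I pushed it roughly 3 mm too far. I'll regrip it and ease it back 3 mm so it hangs plumb.

Run:
```python
from h import *
go((566,190,330),.021)
```

```text
shift [ 0.3889  0.1207 -0.0016] turn [-0.    -0.001 -0.155] | tcp [ 422.2 -191.   328.3] t 8.75 F [ 0.1 -0.4 -0.3]
```

Request:
jog_arm --motion '[0.389,0.121,0,0,0,-0.155,-1,0.389,0.121,0,0,0,-0.155,-1,0.389,0.121,0,0,0,-0.155,-1,0.389,0.121,0,0,0,-0.155,-1,0.389,0.121,0,0,0,-0.155,-1,0.389,0.121,0,0,0,-0.155,-1,0.389,0.121,0,0,0,-0.155,-1,0.389,0.121,0,0,0,-0.155,-1,0.389,0.121,0,0,0,-0.155,-1,0.389,0.121,0,0,0,-0.155,-1]'

```text
time: 9.58
tool_pos: [566.9, 193.1, 328.3]
tool_rot: [-0.0, 0.699, 0.715, 0.0]
force: [1.3, -0.2, 0.6]
finger_gap: 85.5
gripper_force: 0.0
```

Request:
jog_arm --motion '[0,0,0,0,0,0,-1,0,0,0,0,0,0,-1,0,0,0,0,0,0,-1]'

```text
time: 9.83
tool_pos: [566.1, 188.8, 327.9]
tool_rot: [-0.0, 0.7, 0.714, -0.001]
force: [-0.3, -0.0, -0.6]
finger_gap: 85.3
gripper_force: 0.0
```

Run:
```python
from h import *
go((566,191,238),.021)
```

```text
shift [0.0022 0.0001 0.0899] turn [-0.002  0.001 -0.001] | tcp [566.1 188.8 327.9] t 9.83 F [-0.3 -0.  -0.6]
```

Request:
jog_arm --motion '[0.001,0,0.04,0,0,0,-1,0.001,0,0.08,0,0,0,-1,0.001,0,0.088,0,0,0,-1,0.001,0,0.088,0,0,0,0,0.001,0,0.088,0,0,0,1,0.001,0,0.088,0,0,0,1,0.001,0,0.088,0,0,0,1,0.001,0,0.088,0,0,0,1,0.001,0,0.088,0,0,0,1,0.001,0,0.088,0,0,0,1]'

```text
time: 10.67
tool_pos: [567.2, 189.0, 241.9]
tool_rot: [0.001, 0.701, 0.714, 0.0]
force: [-1.8, -0.8, 5.1]
finger_gap: 11.3
gripper_force: 60.3
```

Request:
jog_arm --motion '[-0.0015,0,0,0,0,0,1,-0.003,0,0,0,0,0,1,-0.003,0,0,0,0,0,1,-0.003,0,0,0,0,0,1]'

```text
time: 11.0
tool_pos: [567.5, 187.6, 241.8]
tool_rot: [-0.0, 0.701, 0.713, 0.002]
force: [-0.6, 2.7, 5.1]
finger_gap: 10.8
gripper_force: 60.5
```

Request:
jog_arm --motion '[0,0,0,0,0,0,0,0,0,0,0,0,0,-1,0,0,0,0,0,0,-1,0,0,0,0,0,0,-1,0,0,0,0,0,0,-1,0,0,-0.03,0,0,0,-1,0,0,-0.06,0,0,0,-1,0,0,-0.09,0,0,0,-1,0,0,-0.09,0,0,0,-1]'

```text
time: 11.75
tool_pos: [570.6, 186.5, 337.0]
tool_rot: [0.004, 0.701, 0.714, 0.005]
force: [0.6, 0.4, 1.2]
finger_gap: 85.7
gripper_force: 0.0
```

Run:
```python
from h import *
go((417.7,-203,330),-.063)
```

```text
shift [-0.3867 -0.16    0.0044] turn [ 0.025 -0.004  0.155] | tcp [570.6 186.5 337. ] t 11.75 F [0.6 0.4 1.2]
```

Request:
jog_arm --motion '[-0.387,-0.16,0.004,0,0,0.155,-1,-0.387,-0.16,0.004,0,0,0.155,-1,-0.387,-0.16,0.004,0,0,0.155,-1,-0.387,-0.16,0.004,0,0,0.155,-1,-0.387,-0.16,0.004,0,0,0.155,-1,-0.387,-0.16,0.004,0,0,0.155,-1,-0.387,-0.16,0.004,0,0,0.155,-1,-0.387,-0.16,0.004,0,0,0.155,-1,-0.387,-0.16,0.004,0,0,0.155,-1,-0.387,-0.16,0.004,0,0,0.155,-1]'

```text
time: 12.58
tool_pos: [413.6, -203.4, 326.2]
tool_rot: [0.0, 0.729, 0.684, -0.0]
force: [0.2, 0.6, 0.2]
finger_gap: 85.4
gripper_force: 0.0
```

Request:
jog_arm --motion '[-0.008,-0.001,0,0,0,0,-1,-0.008,-0.001,0,0,0,0,-1,-0.008,-0.001,0,0,0,0,-1]'

```text
time: 12.83
tool_pos: [413.2, -209.5, 326.0]
tool_rot: [-0.001, 0.73, 0.684, 0.0]
force: [0.6, 0.0, -0.2]
finger_gap: 85.5
gripper_force: 0.0
```

Run:
```python
from h import *
import cv2
im={n:vision.get_image(n)[:,:,::-1] for n in("scene","top")}
a=np.hstack([cv2.resize(im[n][y:y+110,x:x+80],None,fx=5,fy=5,interpolation=2) for n,x,y in (("scene",280,180),("top",185,160))])
b=cv2.resize(im["scene"][140:240,190:290],None,fx=4,fy=4,interpolation=2); b=cv2.copyMakeBorder(b,0,150,0,0,0)
cv2.imwrite("pics/g6.png",np.hstack([a[:,:400],b])); cv2.imwrite("pics/g6b.png",a)
ref=cv2.imread("pics/g5.png"); 
go((417.7,-203,160),-.063)
# shift of tab vs bin between the two pictures (px in scene/top) by template matching
for nm,(y0,y1,x0,x1) in {"scene tab":(40,170,180,290),"scene bin":(220,490,60,290),"top bin":(110,330,500,720),"top tab":(120,180,530,625)}.items():
    t=ref[y0:y1,x0:x1]; m=cv2.matchTemplate(a[y0-20:y1+20,x0-20:x1+20],t,cv2.TM_CCOEFF_NORMED); _,v,_,l=cv2.minMaxLoc(m); print(nm,(l[0]-20)/5,(l[1]-20)/5,round(v,3))
```

```text
shift [0.0053 0.0039 0.1661] turn [-0.001 -0.002  0.003] | tcp [ 413.6 -208.2  326.1] t 12.93 F [0.3 0.3 0.4]
scene tab -1.4 0.2 0.978
scene bin -0.4 0.6 0.99
top bin 0.6 -0.4 0.977
top tab 1.0 -0.8 0.98
```

View pics/g6.png

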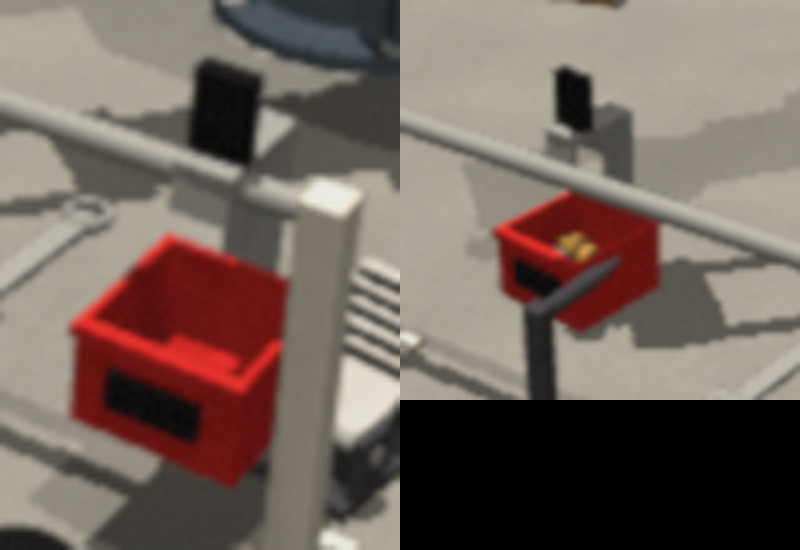

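Request:
jog_arm --motion '[0.005,0.004,0.04,0,0,0,-1,0.005,0.004,0.08,0,0,0,-1,0.005,0.004,0.12,0,0,0,-1,0.005,0.004,0.15,0,0,0,-1,0.005,0.004,0.164,0,0,0,-1,0.005,0.004,0.164,0,0,0,-1]'

```text
time: 13.43
tool_pos: [416.3, -201.4, 159.3]
tool_rot: [-0.004, 0.728, 0.686, -0.0]
force: [-0.0, 0.9, -0.4]
finger_gap: 85.7
gripper_force: 0.0
```

Request:
jog_arm --motion '[0,0,0,0,0,0,0,0,0,0,0,0,0,0.5,0,0,0,0,0,0,1,0,0,0,0,0,0,1,0,0,0,0,0,0,1,0,0,0,0,0,0,1,0,0,0,0,0,0,1,0,0,0,0,0,0,1]'

```text
time: 14.1
tool_pos: [417.8, -205.3, 162.9]
tool_rot: [0.001, 0.729, 0.684, -0.0]
force: [-1.4, -0.4, 5.6]
finger_gap: 11.0
gripper_force: 61.6
```

Run:
```python
from h import *
from rig import arm
# check: where the visible scene tab box corner etc. ; hung start target
print(arm.sense()["tool_rot"], arm.sense()["wrist_torque"])
go(W(RAIL,(-130,-165,300)),.021)
d=vision.get_image("scene"); m=vision.silhouettes("scene","full_bin")
for k in m[:2]: ys,xs=np.where(k["mask"]); print(k["score"],xs.min(),xs.max(),ys.min(),ys.max())
im=d.astype(int); red=(im[:,:,0]>110)&(im[:,:,1]<60); ys,xs=np.where(red[180:225,205:258]); print(xs.min()+205,xs.max()+205,ys.min()+180,ys.max()+180)
for P in ((45,-45,60),(45,45,0),(-45,45,60)): print(P,proj("scene",W([417.7,-205,-.063],P)).round(1))
```

```text
[ 5.07881860e-04  7.29097702e-01  6.84409440e-01 -3.83394968e-05] [-0.01328602  0.0833119  -0.06248193]
shift [ 0.0222  0.026  -0.1371] turn [ 0.001  0.001 -0.161] | tcp [ 417.8 -205.3  162.9] t 14.1 F [-1.4 -0.4  5.6]
0.78 212 253 159 221
214 253 188 212
(45, -45, 60) [213.7 196.3]
(45, 45, 0) [235.8 222.4]
(-45, 45, 60) [254.4 194.4]
```

Request:
jog_arm --motion '[0,0,-0.01,0,0,0,1,0,0,-0.03,0,0,0,1,0,0,-0.055,0,0,0,1,0,0,-0.08,0,0,0,1,0,0,-0.105,0,0,0,1,0,0,-0.12,0,0,0,1,0,0,-0.12,0,0,0,1,0,0,-0.12,0,0,0,1]'

```text
time: 14.87
tool_pos: [417.4, -204.6, 281.8]
tool_rot: [-0.0, 0.729, 0.684, 0.0]
force: [-0.4, -0.1, -4.6]
finger_gap: 11.0
gripper_force: 60.2
```

Run:
```python
from h import *
go(W(RAIL,(-100,-180,281)),.021)
go(W(RAIL,(0,-180,281)),.021)
```

```text
shift [0.0092 0.0575 0.0008] turn [-0.    -0.001 -0.161] | tcp [ 417.4 -204.6  281.8] t 14.87 F [-0.4 -0.1 -4.6]
shift [0.0176 0.1571 0.0008] turn [-0.    -0.001 -0.161] | tcp [ 417.4 -204.6  281.8] t 14.87 F [-0.4 -0.1 -4.6]
```

Request:
jog_arm --motion '[0.003,0.015,0.001,0,0,-0.06,1,0.006,0.035,0.001,0,0,-0.12,1,0.009,0.055,0.001,0,0,-0.161,1,0.012,0.075,0.001,0,0,-0.161,1,0.013,0.095,0.001,0,0,-0.161,1,0.015,0.115,0.001,0,0,-0.161,1,0.017,0.135,0.001,0,0,-0.161,1,0.0175,0.15,0.001,0,0,-0.161,1,0.0175,0.157,0.001,0,0,-0.161,1,0.0175,0.157,0.001,0,0,-0.161,1]'

```text
time: 15.7
tool_pos: [575.7, -197.0, 278.4]
tool_rot: [-0.002, 0.699, 0.715, -0.0]
force: [0.2, 0.6, -4.4]
finger_gap: 11.2
gripper_force: 60.2
```

Request:
jog_arm --motion '[0,0,0,0,0,0,1,0,0,0,0,0,0,1]'

```text
time: 15.87
tool_pos: [573.7, -196.9, 280.0]
tool_rot: [-0.002, 0.7, 0.714, -0.001]
force: [-0.8, 0.2, -4.4]
finger_gap: 10.6
gripper_force: 60.2
```

Run:
```python
from h import *
from rig import arm
go(W(RAIL,(0,-180,241)),.021)
print(arm.sense()["wrist_torque"])
```

```text
shift [-0.0001  0.0017  0.039 ] turn [-0.007 -0.003 -0.   ] | tcp [ 573.7 -196.9  280. ] t 15.87 F [-0.8  0.2 -4.4]
[-0.04127847  0.02491962  0.04147863]
```

Request:
jog_arm --motion '[0,0.0015,0.008,0,0,0,1,0,0.0015,0.018,0,0,0,1,0,0.0015,0.028,0,0,0,1,0,0.0015,0.034,0,0,0,1,0,0.0015,0.034,0,0,0,1]'

```text
time: 16.28
tool_pos: [575.3, -196.6, 244.8]
tool_rot: [-0.003, 0.7, 0.714, -0.001]
force: [-0.0, 0.8, -4.2]
finger_gap: 10.5
gripper_force: 60.1
```

Request:
jog_arm --motion '[0,0,0.002,0,0,0,1,0,0,0.004,0,0,0,1,0,0,0.004,0,0,0,1]'

```text
time: 16.53
tool_pos: [577.1, -197.4, 243.3]
tool_rot: [0.0, 0.7, 0.715, 0.0]
force: [-0.5, 0.5, -4.7]
finger_gap: 11.3
gripper_force: 60.2
```

Request:
jog_arm --motion '[0,0,0.002,0,0,0,1,0,0,0.002,0,0,0,1,0,0,0.002,0,0,0,1]'

```text
time: 16.78
tool_pos: [577.0, -197.4, 241.5]
tool_rot: [0.0, 0.7, 0.715, 0.0]
force: [-0.3, 0.6, -4.5]
finger_gap: 11.0
gripper_force: 60.2
```

Request:
jog_arm --motion '[0,0,0.001,0,0,0,1,0,0,0.002,0,0,0,1,0,0,0.002,0,0,0,1]'

```text
time: 17.03
tool_pos: [577.2, -197.5, 240.7]
tool_rot: [0.001, 0.699, 0.715, 0.0]
force: [-2.6, 1.2, 3.2]
finger_gap: 11.3
gripper_force: 61.5
```

Request:
jog_arm --motion '[0,0,0.001,0,0,0,1,0,0,0.002,0,0,0,1,0,0,0.002,0,0,0,1]'

```text
time: 17.28
tool_pos: [577.3, -197.5, 240.7]
tool_rot: [0.001, 0.699, 0.715, 0.0]
force: [-4.4, 2.0, 11.7]
finger_gap: 11.2
gripper_force: 62.9
```

Request:
jog_arm --motion '[0,0,-0.0025,0,0,0,1,0.01,-0.001,-0.0025,0,0,0,1,0.025,-0.001,-0.0025,0,0,0,1,0.045,-0.001,-0.0025,0,0,0,1,0.065,-0.001,-0.0025,0,0,0,1,0.085,-0.001,-0.0025,0,0,0,1,0.105,-0.001,-0.0025,0,0,0,1,0.12,-0.001,-0.0025,0,0,0,1,0.125,-0.001,-0.0025,0,0,0,1,0.125,-0.001,-0.0025,0,0,0,1]'

```text
time: 18.12
tool_pos: [573.9, -70.6, 240.7]
tool_rot: [0.0, 0.699, 0.715, 0.001]
force: [0.7, 1.5, 6.6]
finger_gap: 11.0
gripper_force: 61.7
```

Request:
jog_arm --motion '[0.01,0,0,0,0,0,1,0.025,0,0,0,0,0,1,0.04,0,0,0,0,0,1,0.05,0,0,0,0,0,1,0.055,0,0,0,0,0,1,0.055,0,0,0,0,0,1,0.055,0,0,0,0,0,1]'

```text
time: 18.7
tool_pos: [573.1, -17.6, 240.7]
tool_rot: [0.001, 0.7, 0.714, 0.001]
force: [-0.1, -1.0, 5.6]
finger_gap: 11.0
gripper_force: 61.7
```

```bash
cat > m.py <<'E'
from h import *
import cv2
def bincols(im):  # red bin near the pointer in scene
    im=im.astype(int); red=((im[:,:,0]-im[:,:,1]>60)).astype(float)[195:255,222:300]
    rows=[]
    L=[];Rr=[]
    for r in range(60):
        w=np.where(red[r]>0)[0]
        if len(w)>12: L.append((r+195,w.min()+222)); Rr.append((r+195,w.max()+222))
    return L,Rr
def binfit(im):
    L,Rr=bincols(im)
    # left vertical edge of front face: rows mid of the face; right edge rows
    f=lambda s:np.array([e for e in res(s[0])])
    def res(s):
        out=[]
        for P0,P1,E,off in (((45,-45,55),(45,-45,5),L,-.5),((-45,45,57),(-45,45,25),Rr,.5)):
            a=proj("scene",W(RAIL,(P0[0],P0[1]+s,78+P0[2]))); b=proj("scene",W(RAIL,(P1[0],P1[1]+s,78+P1[2])))
            n=0
            for r,c in E:
                t=(r-a[1])/(b[1]-a[1])
                if 0<=t<=1: out.append(np.clip(a[0]+t*(b[0]-a[0])-(c+off),-4,4)); n+=1
        return np.array([np.median(out[:n]) if 0 else np.mean(out)])
    from scipy.optimize import brentq
    ss=np.arange(-30,50,1.); v=[abs(res(s)[0]) for s in ss]; return ss[int(np.argmin(v))],L[::6],Rr[::6]
def ptrfit(im):
    g=im.astype(int).sum(2)/3
    out=[]
    for z in range(30,180,6):
        best=None
        u,v=proj("scene",W(RAIL,(125,11.7,z))); r=int(round(v)); seg=g[r,int(u)-9:int(u)+10]
        w=np.clip(95-seg,0,40); 
        if w.sum()>60:
            c=(w*np.arange(int(u)-9,int(u)+10)).sum()/w.sum(); du=(proj("scene",W(RAIL,(125,16.7,z)))-proj("scene",W(RAIL,(125,11.7,z))))[0]/5
            out.append(11.7+(c-u)/du)
    return np.round(out,1)
E
python3 - <<'E'
from m import *
a=cv2.imread("pics/scene0.png")[:,:,::-1]; b=vision.get_image("scene"); cv2.imwrite("pics/s7.png",b[:,:,::-1])
for i in(a,b): print(binfit(i)); print(ptrfit(i))
go(W(RAIL,(0,11.7,240)),.021)
E
```

```text
(np.float64(14.0), [(195, np.int64(222)), (201, np.int64(222)), (207, np.int64(227)), (213, np.int64(222)), (219, np.int64(230)), (225, np.int64(234)), (231, np.int64(234)), (237, np.int64(235)), (243, np.int64(247))], [(195, np.int64(247)), (201, np.int64(253)), (207, np.int64(261)), (213, np.int64(277)), (219, np.int64(279)), (225, np.int64(279)), (231, np.int64(279)), (237, np.int64(274)), (243, np.int64(267))])
[10.7 10.   9.4  9.7  9.7  9.8 10.4 10.3 10.  10.3 10.3 10.1  9.7 10.7
 14.3 12.7  8.9  6.1  9.2 11.1 11.7 11.8 12.6 13.2 13.2]
(np.float64(-2.0), [(206, np.int64(243)), (212, np.int64(239)), (218, np.int64(229)), (224, np.int64(229)), (230, np.int64(229)), (236, np.int64(230)), (242, np.int64(243))], [(206, np.int64(257)), (212, np.int64(271)), (218, np.int64(274)), (224, np.int64(273)), (230, np.int64(273)), (236, np.int64(268)), (242, np.int64(299))])
[10.2 10.   9.3  9.6  9.5  9.7 10.3 11.6 10.7 10.4 10.3 10.3 10.  12.
 18.7 15.1  9.3  7.2 10.7 18.4 19.3 19.4 19.7 19.8 19.8]
shift [ 0.0124 -0.0015  0.0007] turn [ 0.004 -0.001 -0.001] | tcp [573.1 -17.6 240.7] t 18.75 F [ 0.9 -0.9  5.7]
```

Request:
jog_arm --motion '[0.004,0,0,0,0,0,1,0.008,0,0,0,0,0,1,0.012,0,0,0,0,0,1,0.012,0,0,0,0,0,1,0.012,0,0,0,0,0,1]'

```text
time: 19.17
tool_pos: [572.9, -6.7, 240.7]
tool_rot: [0.001, 0.7, 0.714, 0.0]
force: [1.6, -3.4, 5.3]
finger_gap: 11.0
gripper_force: 61.7
```

Request:
jog_arm --motion '[0,0,0,0,0,0,0.5,0,0,0,0,0,0,-1,0,0,0,0,0,0,-1,0,0,0,0,0,0,-1,0,0,0,0,0,0,-1,0,0,-0.03,0,0,0,-1,0,0,-0.06,0,0,0,-1,0,0,-0.09,0,0,0,-1]'

```text
time: 19.83
tool_pos: [571.3, -5.1, 330.1]
tool_rot: [-0.001, 0.7, 0.715, -0.001]
force: [0.5, -0.2, -0.3]
finger_gap: 85.1
gripper_force: 0.0
```

Run:
```python
from m import *
b=vision.get_image("scene"); cv2.imwrite("pics/s8.png",b[:,:,::-1]); print(binfit(b)[0],ptrfit(b)[:14])
go(W([444,215.3,-.143],(-33,0,330)),.021)
```

```text
8.0 [10.3 10.   9.3  9.6  9.6  9.7 10.3 10.3 10.1 10.4 10.3 10.2  9.8 12.2]
shift [ 0.2293 -0.1588  0.0051] turn [0.022 0.004 0.001] | tcp [575.   -5.7 337.4] t 19.88 F [ 2.  -0.3  3.7]
```

Request:
jog_arm --motion '[0.04,-0.03,0,0,0,0,-1,0.07,-0.05,0,0,0,0,-1,0.1,-0.07,0,0,0,0,0,0.13,-0.09,0,0,0,0,1,0.16,-0.112,0,0,0,0,1,0.19,-0.134,0,0,0,0,1,0.22,-0.154,0,0,0,0,1,0.23,-0.161,0,0,0,0,1,0.23,-0.161,0,0,0,0,1,0.23,-0.161,0,0,0,0,1]'

```text
time: 20.72
tool_pos: [405.7, 221.5, 329.8]
tool_rot: [0.0, 0.699, 0.715, 0.0]
force: [-0.8, 0.0, -0.8]
finger_gap: 0.1
gripper_force: 0.0
```

Run:
```python
from m import *
go(W([444,215.3,-.143],(-33,0,330)),.021)
b=vision.get_image("scene").copy(); t=vision.get_image("top").copy(); cv2.imwrite("pics/s9.png",b[:,:,::-1]);cv2.imwrite("pics/t9.png",t[:,:,::-1])
print("scene bin",binfit(b)[0])
for l in ("full_bin","empty_bin","pointer"):
    for d in vision.silhouettes("top",l)[:3]: ys,xs=np.where(d["mask"]); print(l,round(d["score"],2),np.round(d["at"]),xs.min(),xs.max(),ys.min(),ys.max())
# top: red extent of full bin
i=t.astype(int); red=(i[:,:,0]-i[:,:,1])>60
for r in range(192,240,3):
    w=np.where(red[r,265:330])[0]+265
    if len(w)>1: print(r,w.min(),w.max(),end="; ")
print()
for s in(8,12): print(s,[proj("top",W(RAIL,(x,s+y,138))).round(1).tolist() for x,y in((45,45),(45,-45),(-45,-45),(-45,45))])
# dark pixels pointer/tab
g=i.sum(2)/3
for r in range(158,212,3): w=np.where(g[r,280:320]<70)[0]+280; print(r,(w.min(),w.max(),round(w.mean(),1)) if len(w) else None,end="; ")
print("\nptr model",[proj("top",W(RAIL,(x,11,197))).round(1).tolist() for x in(45,80,125)])
# green decoy near pedal: initial top picture
a=cv2.imread("pics/top0.png").astype(int); gm=(a[:,:,1]-a[:,:,2]>40)[285:335,150:215].astype(np.uint8)
p=cv2.findContours(gm,0,1)[0]; p=max(p,key=cv2.contourArea); print("green rim px",(cv2.boxPoints(cv2.minAreaRect(p))+[150,285]).round(1).tolist())
def back(u,v,z):
    f=lambda q:proj("top",[q[0],q[1],z])-[u,v]; return least_squares(f,[400,200]).x
print([back(*c,60).round(0).tolist() for c in (cv2.boxPoints(cv2.minAreaRect(p))+[150,285])])
```

```text
shift [-0.0016  0.0056 -0.0002] turn [0.001 0.001 0.005] | tcp [405.7 221.5 329.8] t 20.72 F [-0.8  0.  -0.8]
scene bin 10.0
full_bin 0.79 [213. 297.] 279 313 195 234
empty_bin 0.87 [311. 194.] 186 205 295 331
empty_bin 0.83 [141. 344.] 324 359 118 162
empty_bin 0.82 [207. 228.] 208 247 183 224
pointer 0.68 [183. 300.] 289 309 161 195
pointer 0.61 [214. 333.] 197 409 187 247
195 282 293; 198 282 312; 201 307 314; 204 311 313; 210 280 282; 216 279 281; 219 278 311; 222 278 311; 225 277 311; 228 282 310; 231 301 309; 
8 [[283.0, 194.5], [315.2, 199.4], [310.8, 231.1], [278.0, 226.0]]
12 [[281.5, 194.2], [313.7, 199.2], [309.4, 230.9], [276.6, 225.7]]
158 None; 161 None; 164 None; 167 None; 170 None; 173 (np.int64(300), np.int64(300), np.float64(300.0)); 176 (np.int64(298), np.int64(300), np.float64(299.0)); 179 (np.int64(298), np.int64(299), np.float64(298.5)); 182 (np.int64(296), np.int64(299), np.float64(297.5)); 185 (np.int64(290), np.int64(299), np.float64(294.5)); 188 (np.int64(290), np.int64(291), np.float64(290.5)); 191 (np.int64(290), np.int64(290), np.float64(290.0)); 194 None; 197 None; 200 (np.int64(285), np.int64(305), np.float64(295.0)); 203 (np.int64(293), np.int64(311), np.float64(302.0)); 206 None; 209 None; 
ptr model [[299.6, 190.9], [301.5, 178.3], [303.8, 162.4]]
green rim px [[161.2, 320.3], [172.5, 288.5], [204.3, 299.8], [193.0, 331.7]]
[[222.0, 307.0], [312.0, 297.0], [297.0, 202.0], [208.0, 214.0]]
```

Request:
jog_arm --motion '[-0.001,0.0055,0.04,0,0,0,1,-0.001,0.0055,0.08,0,0,0,1,-0.001,0.0055,0.12,0,0,0,1,-0.001,0.0055,0.16,0,0,0,1,-0.001,0.0055,0.2,0,0,0,1,-0.001,0.0055,0.23,0,0,0,1,-0.001,0.0055,0.25,0,0,0,1,-0.001,0.0055,0.25,0,0,0,1,-0.001,0.0055,0.25,0,0,0,1]'

```text
time: 21.72
tool_pos: [411.6, 219.5, 79.0]
tool_rot: [-0.001, 0.7, 0.714, -0.001]
force: [0.2, -0.4, -0.3]
finger_gap: 0.5
gripper_force: 0.0
```

Run:
```python
from m import *
go(W([444,215.3,-.143],(-33,0,60)),.021)
t=vision.get_image("top").astype(int).sum(2)/3
for z,x in [(205,125),(197,110),(197,95),(197,80),(197,70),(197,60)]:
    u,v=proj("top",W(RAIL,(x,11,z))); r=int(round(v)); c0=int(u)-7; print(r,round(u,1),c0,t[r,c0:c0+15].round().astype(int).tolist())
b=vision.get_image("scene"); print("bin",binfit(b)[0])
```

```text
shift [ 0.0005 -0.0002  0.019 ] turn [-0.005  0.001 -0.002] | tcp [411.6 219.5  79. ] t 21.72 F [ 0.2 -0.4 -0.3]
161 304.1 297 [152, 150, 148, 142, 126, 103, 93, 92, 98, 112, 130, 144, 151, 152, 154]
168 303.0 296 [152, 151, 147, 130, 99, 75, 75, 84, 93, 114, 138, 149, 153, 151, 151]
173 302.3 295 [113, 116, 117, 105, 82, 68, 73, 82, 87, 99, 123, 140, 147, 148, 149]
178 301.5 294 [88, 88, 86, 76, 61, 60, 73, 80, 83, 78, 78, 82, 87, 88, 98]
182 300.9 293 [77, 73, 73, 67, 60, 54, 61, 77, 84, 82, 81, 84, 86, 90, 95]
185 300.4 293 [61, 65, 65, 62, 60, 57, 66, 76, 79, 79, 78, 85, 85, 89, 98]
bin 10.0
```

Request:
jog_arm --motion '[0,0,0.01,0,0,0,1,0,0,0.02,0,0,0,1,0,0,0.027,0,0,0,1,0,0,0.034,0,0,0,1,0,0,0.038,0,0,0,1,0,0,0.038,0,0,0,1]'

```text
time: 22.32
tool_pos: [411.4, 220.6, 42.2]
tool_rot: [-0.0, 0.7, 0.714, 0.0]
force: [-1.4, 2.9, 6.4]
finger_gap: 0.3
gripper_force: 3.1
```

Request:
jog_arm --motion '[0,0,0.002,0,0,0,1,0,0,0.004,0,0,0,1,0,0,0.004,0,0,0,1]'

```text
time: 22.57
tool_pos: [411.3, 220.6, 38.6]
tool_rot: [-0.0, 0.7, 0.715, 0.0]
force: [-1.4, 2.1, 8.2]
finger_gap: 0.2
gripper_force: 3.9
```

Request:
jog_arm --motion '[0,0,0.001,0,0,0,1,0,0,0.002,0,0,0,1,0,0,0.002,0,0,0,1]'

```text
time: 22.82
tool_pos: [411.3, 220.6, 37.4]
tool_rot: [0.0, 0.7, 0.715, 0.0]
force: [-3.5, 2.1, 11.9]
finger_gap: -0.1
gripper_force: 6.3
```

Request:
jog_arm --motion '[0,0,0.001,0,0,0,1,0,0,0.002,0,0,0,1,0,0,0.002,0,0,0,1]'

```text
time: 23.07
tool_pos: [411.4, 220.6, 36.9]
tool_rot: [0.0, 0.699, 0.715, 0.001]
force: [-5.7, 1.5, 28.0]
finger_gap: 0.2
gripper_force: 14.1
```

Request:
jog_arm --motion '[0,0,-0.008,0,0,0,1,0,0,-0.016,0,0,0,1,0,0,-0.024,0,0,0,1,0,0,-0.05,0,0,0,1,0,0,-0.09,0,0,0,1,0,0,-0.13,0,0,0,1,0,0,-0.17,0,0,0,1,0,0,-0.21,0,0,0,1,0,0,-0.25,0,0,0,1,0,0,-0.25,0,0,0,1]'

```text
time: 23.9
tool_pos: [416.2, 221.5, 291.9]
tool_rot: [0.005, 0.699, 0.715, 0.008]
force: [1.0, -0.0, -0.2]
finger_gap: 0.2
gripper_force: 0.0
```

Run:
```python
from m import *
b=vision.get_image("scene").copy(); c=vision.get_image("scene"); s0=cv2.imread("pics/s9.png")[:,:,::-1]
print("bin",binfit(b)[0],binfit(c)[0], "pedal/left bin/full bin mean change:",[float(np.abs(b[y:y2,x:x2].astype(int)-s0[y:y2,x:x2]).mean().round(1)) for x,x2,y,y2 in((320,380,228,285),(285,340,185,280),(225,285,165,250))])
for l in("wrench","jar","pedal","stock_bin"):
    for d in vision.silhouettes("scene",l)[:1]: print(l,round(d["score"],2),np.round(d["at"]))
```

```text
bin 10.0 10.0 pedal/left bin/full bin mean change: [3.5, 1.1, 0.9]
wrench 0.76 [233. 283.]
jar 0.73 [309. 281.]
pedal 0.96 [245. 355.]
stock_bin 0.97 [247. 123.]
```

Request:
jog_arm --motion '[0,0,0,0,0,0,1,0,0,0,0,0,0,1,0,0,0,0,0,0,1,0,0,0,0,0,0,1,0,0,0,0,0,0,1,0,0,0,0,0,0,1]'

```text
time: 24.7
tool_pos: [411.5, 220.2, 283.7]
tool_rot: [-0.0, 0.7, 0.715, -0.0]
force: [1.3, 0.1, 0.1]
finger_gap: -0.2
gripper_force: 0.0
```

```bash
python3 -c "
from rig import order
print(order.finish_job())"
```

```text
the job is handed in; nothing more can be done
None
```

I handed the job in at 24.7 s: the empty bin hangs within about 1–2 mm of the left post (I first pushed it ~3 mm too far, then eased it back plumb), the full bin hangs within about 2 mm of the pointer, and the pedal was pressed to its stop (28 N) and released; no verdict came back.

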